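# Set the bookmark jig to the long length

### The job

The next bookmarks are the long ones: on the jig with the blue stop, lift the stop over the yellow bump and slide it along its rail all the way to the far end stop. Leave it sitting down on its rail there, and leave the red stop where it is.

Things in the scene. Friction and masses are not known exactly. Their poses are not given: they have to be found in the camera images.
- blue_grip (a point): Grip point on the axis of the blue stop's upright post, 24 x 24 mm, square to the rail, from 33 mm below to 17 mm above this point, which is 68 mm above the table when the stop is down. x: along the rail from bump to far end stop; z up; y to the paper bed. The post cannot turn. A blue arm reaches 90 mm out on the y side, its top 26 mm below this point: keep fingertips above it.
- blue_slide (a joint): Travel of the blue stop along its rail, m: starts at 0 to 0.008; 0.120 is against the far end stop (dark block). A fixed yellow bump, 12 mm thick, 14 mm high, stands across the rail: with the stop down it blocks at 0.010; lifted, the stop passes over and may come down once this is over 0.046. Friction about 1 N; it stays where left.
- blue_lift (a joint): Height of the blue stop above its rail, m: 0 sitting down, at most 0.035; it must be over 0.014 to pass the bump. No spring: let go, it falls back down by its weight (0.1 to 0.2 kg).
- red_slide (a joint): The same travel for the stop of the second jig, identical but red. It starts between 0 and 0.008, behind its own yellow bump, and must stay there.

How it is judged:
By the outcome, as a careful person would: the job done as asked, in the order asked, and still so for the second after the job is handed in, with the robot touching nothing.
It also fails if it takes over 29 s, if anything falls off the work surface, if the arm or the gripper's body presses on something with over 40 N, if the wrist force passes 120 N, or if a joint passes its speed limit or range.

### The arm

A 6-joint arm with a two-finger parallel gripper is mounted at the origin on the work surface. World frame = base frame: x ahead of the robot, y to its left, z up, the work surface at z = 0. Lengths are in m, angles in rad, forces in N, time in s.
With the tool pointing down it reaches from about 0.375 to 0.975 m from the base axis. Payload 3.8 kg.
Tool frame: the origin (TCP) lies between the finger pads; the fingertips stand manip.tcp_to_tips ahead of it and the grasp point (between the pads) lies 5 mm behind it (manip.tcp_to_tips is the distance from the TCP to the fingertips, in m); z points along the fingers, y is the line along which they close (so a half turn about z gives the same grasp; the last joint's range is limited). The gripper opens to 88 mm and grips with 3 to 60 N. Pads are 18 mm wide; open, the fingers measure 123 mm over their backs; the gripper's body (75 mm by 187 mm) begins 45 mm behind the grasp point.
Start: joints at [-1.336, 0.264, 1.604, -0, 1.274, -0.037], TCP at [0.181, -0.65, 0.253] pointing down, gripper open.
Joint ranges: [-2.63, 2.63], [-0.94, 2.18], [0.31, 2.57], [-1.31, 4.45], [0, 2.66], [-2.55, 2.55]. Speed limits (rad/s): [2.57, 2.57, 3.14, 3.14, 3.14, 3.14].

### API

Orientations are given as [roll, pitch, yaw] about the fixed x, y, z axes, in that order (R = Rz(yaw) Ry(pitch) Rx(roll)).
In Python, from bench import manip, read_camera, camera_params, boxes_of, outline_of, pinpoint gives the robot as it stands.
- The arm moves only by the shell command python3 -m handwheel 'ROWS' [FORCE]. ROWS is JSON, one flat list of numbers, 7 for each row, row after row: the closure, from 0 (fully open) to 1 (shut), then the shift along the tool's x, y, z in units of 500 mm (1.0 is 500 mm), then the turn, a rotation vector about the tool's x, y, z in units of pi rad (1.0 is pi rad). In form: [claw, x, y, z, wx, wy, wz, claw, x, y, z, wx, wy, wz, ...]. A call has 1 to 8 rows; each row is the pose to reach, as a shift and turn from the pose commanded when the call began, along the tool's axes at that moment, turning the shorter way round; what a row does not reach only later rows make up. A row lasts 1/10 s, in which the tool goes at most 50 mm and 8.59 degrees, less where a joint would pass 70% of its speed; a pose out of reach is approached as far as the arm can. A call with a number of a shift or a turn outside -1 to 1 is refused whole. A call with a gripper value outside its range is refused whole. The fingers move at their own pace and stop on an object; FORCE is the grip in N (left out, the last holds). Time passes only in rows, so rows that repeat a pose let the fingers close. It gives the time, the measured TCP pose, the force, the opening and the grip force at its end, in the units of the state.
- manip.get_state(): the state, without advancing time (a new reading comes with each control period).
- read_camera(name): name is "scene" or "top" or "wrist"; returns the picture (480x640x3 uint8, blue, green, red); there is no depth.
- camera_params(name): a dict with "fov_y" (degrees; the focal length in pixels is half the picture's height over the tangent of half this angle, whatever the lens; pixels are square), "cx", "cy" (the principal point, pixels), "k1" (the pictures are not rectified: a ray, as slopes to the right and down, at radius r is drawn at 1 + k1 r^2 times it, then the intrinsics apply), "origin" and "rotation" of the camera in the world. Camera axes: x right, y up, looking along -z (the intrinsics and any distortion apply to the point x, -y, -z); pixel columns grow to the right and rows downward; lengths in m; the calibration is good to about 2 mm. A picture is of the moment at which its call begins: read the wrist's pose just before it. camera_params takes no time and is no camera call; for the wrist camera it gives the pose at the moment of the call.
- manip.job_done(): hands the job in; it is judged then, once.
Trained networks look in the newest picture that a camera, given by its name, has taken for a name from the list of things; names that differ only in an ending like _2 or _b are one class to them, and where a whole thing is asked for, a point or a joint stands for the part that bears it (a point fixed in the world has none). Each returns a list of dicts, best first, with "confidence" (0 to 1); they miss things now and then, are a little off and sometimes report something else, mostly with a low value. They report only what shows in the picture. A call takes as long as a camera call.
- boxes_of(label, camera): "centre" ([x, y, z] in m, in world coordinates, good to about 4 mm: the middle of the surface that is visible of it).
- outline_of(label, camera): "mask" (480x640 bool, what is visible of it).
- pinpoint(label, camera): "centre" ([x, y, z] in m, in world coordinates, good to about 4 mm: a listed point, or the origin of a listed thing).
The state is a dict: "time_s": time; "joint_positions": joint angles; "dq": joint speeds; "tau": joint torques, N m; "tcp_pos": TCP position; "tool_rot": TCP orientation; "contact_force": force on the tool from outside, world axes, zero at the start; "torque": the same for the moment, N m; "finger_gap": finger opening in m; "finger_force": force on a finger pad.
Only numpy, scipy, OpenCV 4.12 (cv2) and the standard library are available. Lean on these libraries where they do the work, as an engineer would, in place of code of your own. Each camera call takes 0.05 s, during which the arm holds its last target. There are 200 camera calls.

## Working session

There is one attempt and no reset: what is moved stays moved. The work goes in short steps, Python scripts to look and compute and a shell command to move; the robot and the scene stay as the last step left them, time stands still between calls to the robot, and variables do not carry over. Pictures are saved under pics/ and viewed, at most 10 in all, crops included, and the job is handed in when it is done.

```bash
mkdir -p pics; python3 - <<'E'
from bench import *
import cv2
s=manip.get_state();print(s['time_s'],s['tcp_pos'],s['tool_rot'],s['finger_gap'],manip.tcp_to_tips)
for c in ["scene","top"]:
    im=read_camera(c);cv2.imwrite(f"pics/{c}1.png",im)
    for l in ["blue_grip","blue_slide","red_slide"]:
        print(c,l,[(d['confidence'],d['centre']) for d in pinpoint(l,c)][:3],[(d['confidence'],d['centre']) for d in boxes_of(l,c)][:3])
print(camera_params("top"))
E
```

```text
0.0 [ 0.18103476 -0.64954935  0.25137488] [-3.13932851e+00 -9.61540560e-05  2.71773287e-01] 0.08801873201337362 0.014
scene blue_grip [(0.75, [0.5092, -0.2017, 0.0653])] [(0.81, [0.5075, -0.192, 0.0432])]Traceback (most recent call last):
  File "<stdin>", line 7, in <module>
ValueError: it knows: blue_grip
```

```bash
python3 - <<'E'
from bench import *
import cv2
for c in ["top"]:
    im=read_camera(c);cv2.imwrite(f"pics/{c}1.png",im)
    print([(d['confidence'],d['centre']) for d in pinpoint("blue_grip",c)],[(d['confidence'],d['centre']) for d in boxes_of("blue_grip",c)])
print(camera_params("top"))
E
```

```text
[(0.77, [0.5053, -0.1986, 0.0676])] [(0.75, [0.4974, -0.1884, 0.0473])]
{'fov_y': 51.342510929149135, 'cx': 318.339067164832, 'cy': 236.5217782974103, 'k1': -0.031154369930795657, 'origin': array([ 0.40257882, -0.04805395,  0.723589  ]), 'rotation': array([ 0.18489816,  0.02689241, -1.58944534])}
```

View pics/top1.png

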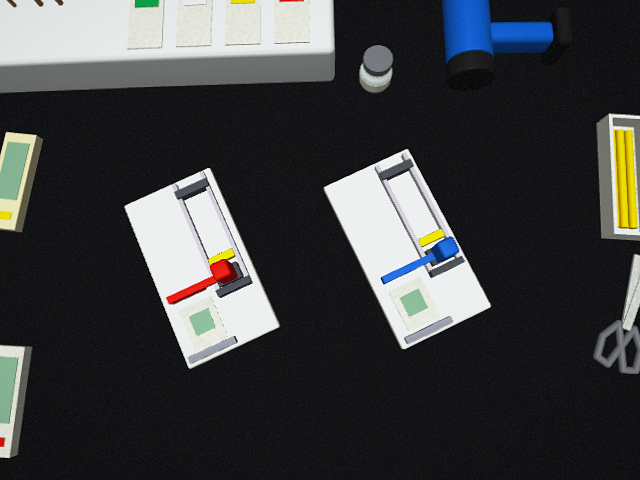

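View pics/scene1.png

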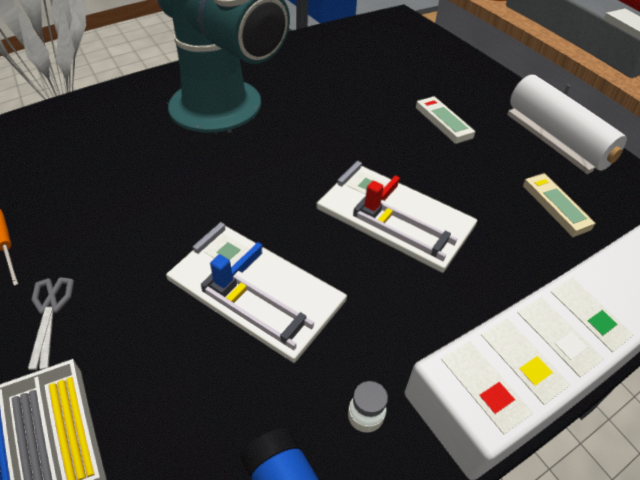

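The top picture shows the blue post at about (446,248), its bump at (431,238) and the far block at (395,168). The red jig is to the left, with its post at (224,272). The jig's long edges, e.g. (408,152)-(490,306), give the rail yaw.

```bash
cat > h.py <<'E'
import numpy as np, cv2
from scipy.spatial.transform import Rotation as R
from bench import *
def bp(name,uv,z):
    p=camera_params(name);f=240/np.tan(np.radians(p['fov_y'])/2)
    K=np.array([[f,0,p['cx']],[0,f,p['cy']],[0,0,1.]])
    a=cv2.undistortPoints(np.array(uv,float).reshape(-1,1,2),K,np.array([p['k1'],0,0,0,0.]))[:,0]
    r=p['rotation'];M=R.from_euler('xyz',r).as_matrix() if np.shape(r)==(3,) else r
    d=np.c_[a[:,0],-a[:,1],-np.ones(len(a))]@M.T
    o=np.array(p['origin']);return o+d*((z-o[2])/d[:,2])[:,None]
def rel(target,yaw):
    s=manip.get_state();T=R.from_euler('xyz',s['tool_rot'])
    G=R.from_euler('xyz',[np.pi,0,yaw])
    return T.inv().apply(np.array(target)-s['tcp_pos'])/.5,(T.inv()*G).as_rotvec()/np.pi
E
python3 - <<'E'
from h import *
im=read_camera("top")
w=((im.min(2)>150)*255).astype(np.uint8)
sel=np.zeros_like(w);sel[145:355,318:495]=w[145:355,318:495]
sel=cv2.morphologyEx(sel,cv2.MORPH_CLOSE,np.ones((9,9)))
c=max(cv2.findContours(sel,0,2)[0],key=cv2.contourArea)
b=cv2.approxPolyDP(cv2.convexHull(c),8,True)[:,0]
print(b.tolist());P=bp("top",b,0.012);print(P.round(4))
for i in range(len(P)):
    d=P[(i+1)%len(P)]-P[i];print(np.hypot(*d[:2]).round(3),np.arctan2(d[1],d[0]).round(3))
hsv=cv2.cvtColor(im,cv2.COLOR_BGR2HSV)
m=outline_of("blue_grip","top")[0]['mask'];v,u=np.nonzero(m);print(u.min(),u.max(),v.min(),v.max())
ps=[d[0]['centre'] for d in [pinpoint("blue_grip",k) for k in ("top","scene")] if d];print(ps)
cr=im[140:320,330:500];cv2.imwrite("pics/crop.png",cv2.resize(cr,None,fx=3.3,fy=3.3,interpolation=2))
E
```

```text
[[407, 149], [490, 305], [402, 348], [324, 187]]
[[ 0.666  -0.1664  0.012 ]
 [ 0.4323 -0.2711  0.012 ]
 [ 0.3758 -0.1447  0.012 ]
 [ 0.6103 -0.0412  0.012 ]]
0.256 -2.72
0.139 1.991
0.256 0.416
0.137 -1.152
382 458 237 282
[[0.5058, -0.1983, 0.0681], [0.5092, -0.2017, 0.0653]]
```

View pics/crop.png

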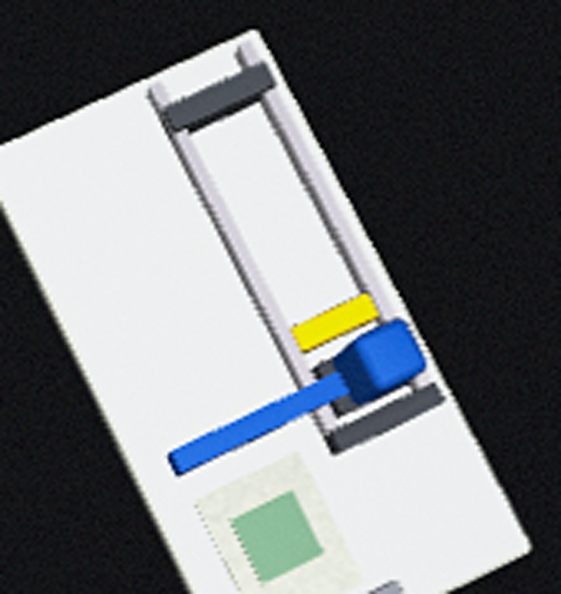

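The crop shows the post top centred at about (449,246) in full-picture pixels. The rail yaw is about 0.42.

```bash
python3 - <<'E'
from h import *
print(bp("top",[[448.5,246]],.085))
g=[.5075,-.200]
for z in(.16,.063): print(rel([*g,z],.42))
E
```

```text
[[ 0.50593939 -0.20086735  0.085     ]]
(array([ 0.87036692, -0.69217194,  0.18537509]), array([-1.31453754e-05, -3.56695465e-07, -4.71765328e-02]))
(array([ 0.8703673 , -0.69216394,  0.37937509]), array([-1.31453754e-05, -3.56695465e-07, -4.71765328e-02]))
```

```bash
python3 -m handwheel '[0,0.87,-0.692,0.15,0,0,-0.047, 0,0.87,-0.692,0.15,0,0,-0.047, 0,0.87,-0.692,0.15,0,0,-0.047, 0,0.87,-0.692,0.15,0,0,-0.047, 0,0.87,-0.692,0.15,0,0,-0.047, 0,0.87,-0.692,0.15,0,0,-0.047, 0,0.87,-0.692,0.15,0,0,-0.047, 0,0.87,-0.692,0.15,0,0,-0.047]' 20
python3 - <<'E'
from h import *
print(rel([.507,-.2,.16],.42))
E
```

```text
time_s: 1.3
tcp_pos: [0.4148, -0.3276, 0.1994]
tool_rot: [3.141, -0.001, 0.419]
contact_force: [0.2, -0.6, 0.4]
finger_gap: 0.0881
finger_force: 0.0
(array([ 0.27233561, -0.15811574,  0.07881667]), array([ 0.00033992, -0.00016156, -0.00024956]))
```

```bash
python3 -m handwheel '[0,0.27,-0.158,0.08,0,0,0, 0,0.27,-0.158,0.08,0,0,0, 0,0.27,-0.158,0.08,0,0,0, 0,0.27,-0.158,0.08,0,0,0, 0,0.27,-0.158,0.08,0,0,0, 0,0.27,-0.158,0.08,0,0,0]'
python3 - <<'E'
from h import *
im=read_camera("wrist");cv2.imwrite("pics/w1.png",im)
print(pinpoint("blue_grip","wrist"));
for k in ("top","scene"):
  read_camera(k);print(pinpoint("blue_grip",k))
s=manip.get_state();print(s['time_s'],s['tcp_pos'],rel([.507,-.2,.063],.42))
E
```

```text
time_s: 1.9
tcp_pos: [0.5047, -0.2028, 0.1596]
tool_rot: [3.141, 0.0, 0.42]
contact_force: [-0.3, 0.2, -0.1]
finger_gap: 0.0876
finger_force: 0.0
[{'centre': [0.505, -0.2035, 0.0698], 'confidence': 0.88}]
[{'centre': [0.5068, -0.2006, 0.0716], 'confidence': 0.88}]
[{'centre': [0.5069, -0.2038, 0.0642], 'confidence': 0.76}]
2.2 [ 0.50456585 -0.20335216  0.15967253] (array([ 0.00709118, -0.00428261,  0.19334511]), array([ 0.00021037, -0.00012673, -0.00081555]))
```

View pics/w1.png

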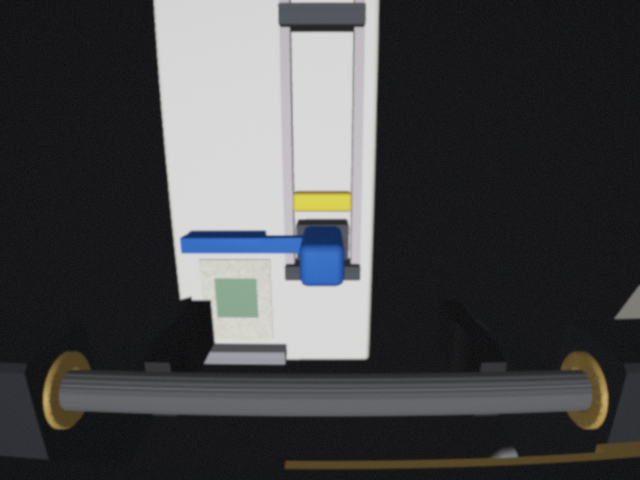

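The wrist picture shows the rails vertical, so the yaw is right. The post at (322,256) is centred between the fingers.

```bash
python3 -m handwheel '[0,0.003,-0.001,0.1,0,0,0, 0,0.003,-0.001,0.15,0,0,0, 0,0.003,-0.001,0.192,0,0,0, 0,0.003,-0.001,0.192,0,0,0, 1,0.003,-0.001,0.192,0,0,0, 1,0.003,-0.001,0.192,0,0,0, 1,0.003,-0.001,0.192,0,0,0, 1,0.003,-0.001,0.192,0,0,0]' 20
python3 -m handwheel '[1,0,0,0,0,0,0, 1,0,0,0,0,0,0, 1,0,0,0,0,0,0]'
```

```text
time_s: 3.0
tcp_pos: [0.507, -0.2015, 0.0646]
tool_rot: [3.14, -0.002, 0.419]
contact_force: [-0.3, 0.2, -0.1]
finger_gap: 0.0585
finger_force: 0.0
time_s: 3.3
tcp_pos: [0.5062, -0.201, 0.0634]
tool_rot: [3.141, -0.0, 0.42]
contact_force: [0.4, 0.2, 0.6]
finger_gap: 0.0343
finger_force: 0.0
```

```bash
python3 -m handwheel '[1,0,0,0,0,0,0, 1,0,0,0,0,0,0, 1,0,0,0,0,0,0, 1,0,0,0,0,0,0]'
```

```text
time_s: 3.7
tcp_pos: [0.5059, -0.2006, 0.0632]
tool_rot: [-3.141, 0.0, 0.419]
contact_force: [-1.4, 3.2, 3.3]
finger_gap: 0.0237
finger_force: 20.0
```

```bash
python3 -m handwheel '[1,0,0,-0.012,0,0,0, 1,0,0,-0.024,0,0,0, 1,0,0,-0.036,0,0,0, 1,0,0,-0.048,0,0,0, 1,0,0,-0.048,0,0,0, 1,0,0,-0.048,0,0,0]'
python3 - <<'E'
from h import *
for k in ("top","scene"):
  cv2.imwrite(f"pics/{k}2.png",read_camera(k)[100:400,150:550]);print(pinpoint("blue_grip",k))
E
```

```text
time_s: 4.3
tcp_pos: [0.5058, -0.2007, 0.0872]
tool_rot: [-3.141, 0.0, 0.419]
contact_force: [-0.7, 2.8, -1.8]
finger_gap: 0.0239
finger_force: 20.0
[]
[{'centre': [0.5076, -0.2017, 0.0911], 'confidence': 0.57}]
```

View pics/scene2.png

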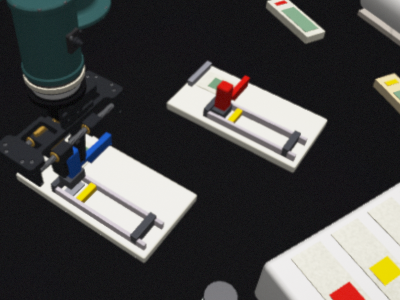

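The stop is lifted about 24 mm, with its grip point at z≈0.091. Next I carry it past the bump.

```bash
python3 -m handwheel '[1,0.04,0,-0.048,0,0,0, 1,0.08,0,-0.048,0,0,0, 1,0.12,0,-0.048,0,0,0, 1,0.14,0,-0.048,0,0,0, 1,0.14,0,-0.048,0,0,0, 1,0.14,0,-0.048,0,0,0]' || true
python3 - <<'E'
from h import *
print(rel([.506,-.2005,.0632],.42))
print(pinpoint("blue_grip","scene") if read_camera("scene") is not None else 0)
E
```

```text
time_s: 5.1
tcp_pos: [0.5695, -0.1723, 0.1103]
tool_rot: [-3.141, 0.001, 0.42]
contact_force: [0.6, 2.7, -7.7]
finger_gap: 0.0241
finger_force: 20.0
(array([-0.13896621, -0.00020098,  0.09439727]), array([-2.57813126e-04,  2.32851609e-04, -6.13621595e-05]))
[{'centre': [0.5696, -0.1753, 0.1069], 'confidence': 0.79}]
```

My z shift was relative to the new pose, so the stop went up a second time. It reached its 35 mm limit and the grip slipped about 12 mm, with only 7.7 N of force. It is past the bump, so I lower it now.

```bash
python3 -m handwheel '[1,0,0,0.02,0,0,0, 1,0,0,0.04,0,0,0, 1,0,0,0.055,0,0,0, 1,0,0,0.062,0,0,0, 1,0,0,0.066,0,0,0, 1,0,0,0.068,0,0,0, 1,0,0,0.068,0,0,0]'
python3 - <<'E'
from h import *
print(pinpoint("blue_grip","scene") if read_camera("scene") is not None else 0)
E
```

```text
time_s: 5.9
tcp_pos: [0.5694, -0.1724, 0.0773]
tool_rot: [-3.141, 0.001, 0.419]
contact_force: [-2.8, 6.3, -2.1]
finger_gap: 0.0239
finger_force: 20.0
[{'centre': [0.5681, -0.171, 0.0714], 'confidence': 0.68}]
```

```bash
python3 -m handwheel '[1,0,-0.001,0.003,0,0,0, 1,0,-0.001,0.006,0,0,0, 1,0,-0.001,0.008,0,0,0, 1,0,-0.001,0.008,0,0,0]'
```

```text
time_s: 6.4
tcp_pos: [0.5706, -0.1719, 0.0752]
tool_rot: [3.141, -0.002, 0.419]
contact_force: [-3.9, 6.9, 6.3]
finger_gap: 0.0239
finger_force: 20.0
```

```bash
python3 -m handwheel '[1,0.02,-0.001,0,0,0,0, 1,0.04,-0.001,0,0,0,0, 1,0.06,-0.001,0,0,0,0, 1,0.075,-0.001,0,0,0,0, 1,0.084,-0.001,0,0,0,0, 1,0.09,-0.001,0,0,0,0, 1,0.09,-0.001,0,0,0,0]'
python3 - <<'E'
from h import *
print(pinpoint("blue_grip","scene") if read_camera("scene") is not None else 0)
E
```

```text
time_s: 7.1
tcp_pos: [0.6123, -0.1531, 0.0752]
tool_rot: [3.14, -0.003, 0.419]
contact_force: [-1.8, 6.0, 3.7]
finger_gap: 0.0237
finger_force: 20.0
[{'centre': [0.6115, -0.1554, 0.0693], 'confidence': 0.82}]
```

```bash
python3 -m handwheel '[1,0.003,0,0,0,0,0, 1,0.006,0,0,0,0,0, 1,0.008,0,0,0,0,0, 1,0.008,0,0,0,0,0]'
```

```text
time_s: 7.6
tcp_pos: [0.6144, -0.1522, 0.0752]
tool_rot: [3.141, 0.0, 0.42]
contact_force: [-6.4, 3.7, 6.6]
finger_gap: 0.0237
finger_force: 20.0
```

```bash
python3 -m handwheel '[1,0.002,0,0,0,0,0, 1,0.004,0,0,0,0,0, 1,0.006,0,0,0,0,0, 1,0.006,0,0,0,0,0]'
```

```text
time_s: 8.0
tcp_pos: [0.6152, -0.1518, 0.075]
tool_rot: [-3.141, 0.004, 0.42]
contact_force: [-11.6, 0.8, 9.7]
finger_gap: 0.0239
finger_force: 20.0
```

The arm meets about 10 N along the rail and barely moves, so the stop is against the far end. I release and rise.

```bash
python3 -m handwheel '[0,0,0,0,0,0,0, 0,0,0,0,0,0,0, 0,0,0,0,0,0,0, 0,0,0,0,0,0,0, 0,0,0,-0.08,0,0,0, 0,0,0,-0.16,0,0,0, 0,0,0,-0.24,0,0,0, 0,0,0,-0.24,0,0,0]'
python3 -m handwheel '[0,-0.1,0,0,0,0,0, 0,-0.2,0,0,0,0,0, 0,-0.3,0,0,0,0,0, 0,-0.4,0,0,0,0,0, 0,-0.4,0,0,0,0,0]'
python3 - <<'E'
from h import *
for k in ("top","scene","wrist"):
  im=read_camera(k);print(k,pinpoint("blue_grip",k))
  if k!="wrist": cv2.imwrite(f"pics/{k}3.png",cv2.resize(im[130:330,150:480],None,fx=2.2,fy=2.2))
E
```

```text
time_s: 8.8
tcp_pos: [0.6218, -0.1518, 0.2011]
tool_rot: [3.133, -0.01, 0.42]
contact_force: [0.7, 0.1, 1.1]
finger_gap: 0.0858
finger_force: 0.0
time_s: 9.3
tcp_pos: [0.4294, -0.2329, 0.1916]
tool_rot: [-3.14, 0.004, 0.416]
contact_force: [0.5, -0.9, -0.3]
finger_gap: 0.0879
finger_force: 0.0
top [{'centre': [0.6138, -0.1494, 0.0677], 'confidence': 0.61}]
scene [{'centre': [0.613, -0.1531, 0.0682], 'confidence': 0.79}]
wrist []
```

View pics/scene3.png

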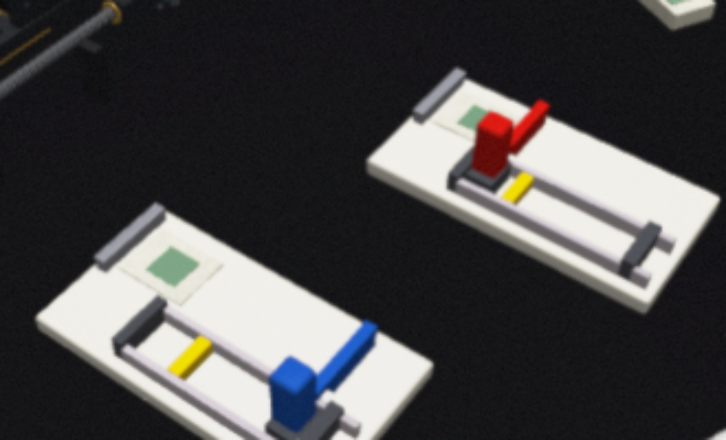

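View pics/top3.png

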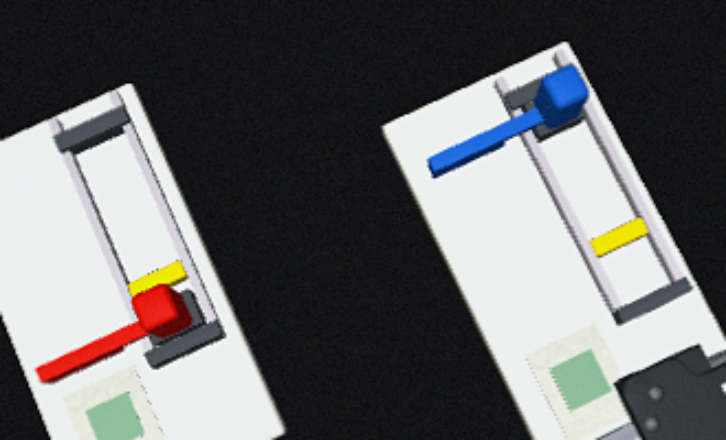

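The pictures show the blue stop sitting down against the far block, at about (290,400) in the scene crop and (560,95) in the top crop. The red stop is still behind its bump, and the gripper is clear.

```bash
python3 -c "
from bench import manip
print(manip.job_done())"
```

```text
the job is handed in; nothing more can be done
None
```

The blue stop is over its bump and sitting down on its rail against the far end stop, the red stop was not touched, and I handed the job in at about 9.5 s; on the way I lifted the blue stop to its 35 mm limit by mistake, and the grip slipped about 12 mm with no visible effect on the result.

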